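# Fit the chocolate fountain's auger onto its drive

### The job

Get the chocolate fountain on the banquet table ready to run. First push the open service door on the side of its base fully shut, so that it snaps onto its catch. Then take the auger out of its stand, turn it so that its cross-shaped foot meshes with the crossed slots of the drive coupling in the middle of the fountain's bowl, and press it upright all the way home against the spring; finish while still gripping the auger and pressing it down, do not let go. Leave the pepper mill, salt mill, wafer packet and bell where they are.

Things in the scene. Friction and masses are not known exactly. Their poses are not given: they have to be found in the camera images.
- fountain: Fountain base, fixed: a steel housing 170 x 180 x 85 mm (x, y, z), origin at the centre of its underside, z up. Its -x face carries the service door. On top, centred 20 mm toward +x, is a round steel bowl, 116 mm across, rim 111 mm above the table, with the drive coupling in its middle. A black knob, radius 13 mm, 12 mm high, stands on top at (-60, +66) mm.
- door (a joint): Opening angle of the service door, rad: 0 shut, grows as it swings outward (to 1.4); starts at 0.5 to 1.1. Light friction, it stays where it is left. A sprung catch resists with a few newtons at the free edge from about 0.1 to 0.04 rad; pushed past that the door snaps to 0 and is held. Under 0.03 is seated.
- door_hinge (a point): Point on the door's vertical hinge axis, 44 mm above the table (mid-height). When shut the door covers the fountain's -x face from the hinge at fountain (-85, +56) mm to its free edge at (-85, -56) mm. The hinge axis lies in the door's inner face.
- door_edge (a point): Middle of the door's free vertical edge, on its outer face, 44 mm above the table; turns with the door. The door is a steel panel 112 mm long (hinge to free edge), 66 mm high (11 to 77 mm above the table), 10 mm thick. Its outward normal is this point's -x axis; +y points along the door to the hinge.
- coupling_mouth (a point): Centre of the top of the drive coupling, 115 mm above the table: a 43 mm square steel block with two crossed slots along this point's x and y axes, each 33 mm long, 11 mm wide, 27 mm deep; z up. It can turn about the vertical against stiff friction (0.08 N m) and starts within 0.7 rad of the fountain's axes.
- spring_pin (a joint): How far (m) the spring pin in the coupling's floor is pressed, 0 to 0.012. Its 10.6 mm wide top stands 14 mm below the mouth at rest. It pushes back with 3 N at 0 and 600 N/m more: 9 N at 0.010, where the auger's collar meets the coupling's top. The auger's weight alone does not press it; let go, the auger rises again.
- stand: Fixed steel stand for the auger, a block 80 x 80 x 30 mm with a 96 mm square foot plate, origin at the centre of its underside; round hole of 35 mm diameter and 26 mm depth in the middle of the top, where the auger stands upright.
- auger_head (a point): Centre of the auger's square head, 22 x 22 mm, 34 mm high, flats facing this point's x and y axes; z up the auger. It is 135 mm above the foot's lower end (auger: steel, 150 g, 152 mm tall, screw flight 32 mm across). In the stand it is 141 mm above the table. The auger stands upright at any angle about the vertical.
- auger_foot (a point): Centre of the lower end of the auger's foot, axes as auger_head. The foot: two crossed ribs along x and y, each 30 mm long, 8 mm wide, lowest 4 mm tapered (a quarter turn makes no difference). Above it a collar 42 mm across, underside 24 mm above this point; it rests on the stand's top. Fully home this point is 24 mm below coupling_mouth.
- pepper_mill: Dark wooden mill, 57 mm wide, 174 mm tall, origin at the centre of its underside; a bystander.
- salt_mill: Light wooden mill, 57 mm wide, 162 mm tall, origin at the centre of its underside; a bystander.
- packet: White wafer packet, 40 x 88 x 14 mm, origin at the centre of its underside; a bystander.
- bell: Steel service bell, 75 mm wide, 57 mm high, origin at the centre of its underside; a bystander.
Mind the look-alikes: they are no part of the job. Several things have the shape of the stand; the one meant has the colours described above.

How it is judged:
By the outcome, as a careful person would: the job done as asked, in the order asked, and still so for the second after the job is handed in, while the arm keeps its last pose, push and grip.
It also fails if it takes over 56 s, if anything falls off the work surface, if the arm or the gripper's body presses on something with over 40 N, if the wrist force passes 120 N, or if a joint passes its speed limit or range.

### The arm

A 6-joint arm with a two-finger parallel gripper is mounted at the origin on a cart in front of the work surface, level with it; the furniture and walls round the work are solid. World frame = base frame: x ahead of the robot, y to its left, z up, the work surface at z = 0. Lengths are in m, angles in degrees, forces in N, time in s.
With the tool pointing down it reaches from about 0.3 to 0.75 m from the base axis. Payload 8.5 kg.
Tool frame: the origin (TCP) lies between the finger pads; the fingertips stand env.finger_overhang ahead of it and the grasp point (between the pads) lies 2 mm behind it (env.finger_overhang is the distance from the TCP to the fingertips, in m); z points along the fingers, y is the line along which they close (so a half turn about z gives the same grasp; the last joint's range is limited). The gripper opens to 85 mm and grips with 20 to 120 N. Pads are 22 mm wide; open, the fingers measure 114 mm over their backs; the gripper's body (76 mm by 85 mm) begins 54 mm behind the grasp point. The pads swing forward as they close: fully open they stand 13 mm farther back than shut.
Start: joints at [53.325, 21.807, 74.336, -0, 83.858, -12.336], TCP at [0.227, 0.501, 0.248] pointing down, gripper open.
Joint ranges: [-178.18, 178.18], [-50.72, 133.34], [12.68, 142.11], [-81.47, 261.47], [9.98, 163.14], [-165.26, 165.26]. Speed limits (degrees/s): [136.94, 136.94, 180, 180, 180, 180].

### API

Orientations are given as a 3x3 rotation matrix whose columns are the frame's x, y, z axes.
In Python, from rig import env gives the robot as it stands. The module is installed in compiled form; this text tells all that it offers.
- The arm moves only by the tool jog_arm, never from a script. Its arguments are lists of equal length, an entry for each row: "hand": the finger opening in m, from 0 to 0.0854; "travel": the shift along the world's x, y, z in m, a list of three; "yaw": the turn about the world's z in rad. A call has exactly 5 rows; each row shifts and turns the commanded pose from where the row before left it; what a row does not reach is not made up. A row lasts 1/8 s, in which the tool goes at most 62.5 mm and 10.7 degrees, less where a joint would pass 70% of its speed; a pose out of reach is approached as far as the arm can. A call is refused whole if a number of a shift passes 0.0625 or a number of a turn 0.188, either way. A call with a gripper value outside its range is refused whole. The fingers move at their own pace and stop on an object; "grip_force" is the grip in N (left out, the last holds). Time passes only in rows, so rows that do not move let the fingers close, or fill a call up. It gives the time, the measured TCP pose, the force, the opening and the grip force at its end, in the units of the state.
- env.observe(): the state, without advancing time (a new reading comes with each control period).
- env.get_image(name): name is "scene" or "top" or "wrist"; returns the picture (480x640x3 uint8, red, green, blue); there is no depth.
- env.calibration(name): a dict with "fx", "fy", "cx", "cy" (pixels), "k1" (the pictures are not rectified: a ray, as slopes to the right and down, at radius r is drawn at 1 + k1 r^2 times it, then the intrinsics apply), "position" and "rotation" of the camera in the world; the wrist camera has in their place "hand_eye" (4x4, takes a point from camera to tool coordinates, whose origin is the TCP and whose axes are the flange's). Camera axes: x right, y down, z forward; pixel columns grow to the right and rows downward; lengths in m; the calibration is good to about 2 mm. A picture is of the moment at which its call begins: read the wrist's pose just before it. calibration takes no time and is no camera call.
- env.close_job(): hands the job in; it is judged then, once.
The state is a dict: "time_s": time; "q": joint angles; "qvel": joint speeds; "joint_efforts": joint torques, N m; "position": TCP position; "tool_rot": TCP orientation; "ft_force": force on the tool from outside, world axes, zero at the start; "wrist_torque": the same for the moment, N m; "grip_width": finger opening in m; "gripper_force": force on a finger pad.
Only numpy, scipy, OpenCV 4.12 (cv2) and the standard library are available. Lean on these libraries where they do the work, as an engineer would, in place of code of your own. Each camera call takes 0.05 s, during which the arm holds its last target. There are 200 camera calls.

## Working session

There is one attempt and no reset: what is moved stays moved. The work goes in short steps, Python scripts to look and compute and a tool call to move; the robot and the scene stay as the last step left them, time stands still between calls to the robot, and variables do not carry over. Pictures are saved under pics/ and viewed, at most 10 in all, crops included, and the job is handed in when it is done.

Besides the shell and the picture viewer there is one more tool, called by a JSON object that holds its "method" and its "body", one argument or row to a line. jog_arm: Moves the arm, as the interface text tells. Its arguments: {"type":"object","properties":{"hand":{"type":"array"},"travel":{"type":"array"},"yaw":{"type":"array"},"grip_force":{"type":"number"}},"required":["hand","travel","yaw"]}

```bash
mkdir -p pics; cat > h.py <<'E'
import numpy as np, cv2
from rig import env
def cam(n,st=None):
    c=env.calibration(n)
    if n=='wrist':
        st=st or env.observe(); H=np.array(c['hand_eye']); R=np.array(st['tool_rot'])
        return c,R@H[:3,:3],R@H[:3,3]+np.array(st['position'])
    return c,np.array(c['rotation']),np.array(c['position'])
def ray(C,px):
    c,R,p=C; px=np.atleast_2d(np.array(px,float))
    d=(px-[c['cx'],c['cy']])/[c['fx'],c['fy']]
    u=d.copy()
    for _ in range(20): u=d/(1+c['k1']*(u**2).sum(1,keepdims=True))
    return p,np.c_[u,np.ones(len(u))]@R.T
def onz(C,px,z):
    p,d=ray(C,px); return p+d*((z-p[2])/d[:,2])[:,None]
def proj(C,X):
    c,R,p=C; q=(np.atleast_2d(X)-p)@R; u=q[:,:2]/q[:,2:]
    u=u*(1+c['k1']*(u**2).sum(1,keepdims=True)); return u*[c['fx'],c['fy']]+[c['cx'],c['cy']]
def shot(n,f):
    st=env.observe(); im=env.get_image(n)[:,:,::-1].copy(); cv2.imwrite('pics/'+f,im); return im,cam(n,st)
E
python3 - <<'E'
from h import *
for n in('top','scene'):
    im,C=shot(n,n+'1.png'); print(n,C[2],C[1][:,2])
print(env.finger_overhang,env.calibration('wrist')['hand_eye'],env.observe()['tool_rot'])
E
```

```text
top [0.29674655 0.04585043 1.6524851 ] [ 0.18163929  0.01070085 -0.983307  ]
scene [-0.14863618 -0.30321172  0.79072175] [ 0.68761645  0.34831216 -0.6370732 ]
0.017 [[ 1.99729818e-04 -9.55907082e-01 -2.93669220e-01  7.46170222e-02]
 [ 9.99999854e-01  4.33861480e-05  5.38894279e-04 -3.59497121e-04]
 [-5.02391682e-04 -2.93669285e-01  9.55906951e-01 -1.26516512e-01]
 [ 0.00000000e+00  0.00000000e+00  0.00000000e+00  1.00000000e+00]] [[-9.11110109e-01  4.12162368e-01 -7.42487980e-04]
 [ 4.12162953e-01  9.11109592e-01 -1.00525607e-03]
 [ 2.62159198e-04 -1.22192501e-03 -9.99999219e-01]]
```

View pics/top1.png

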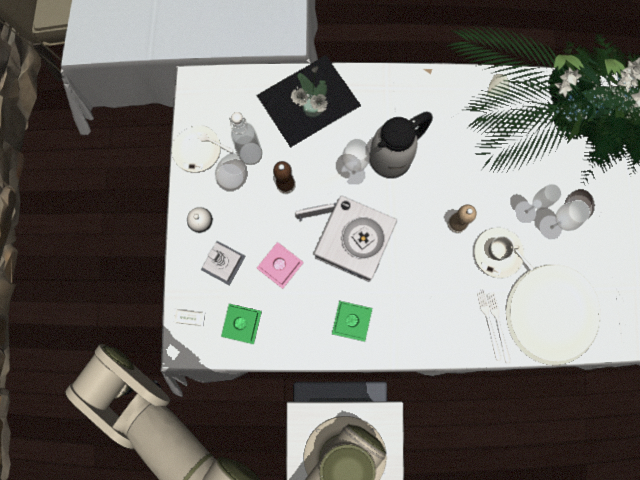

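View pics/scene1.png

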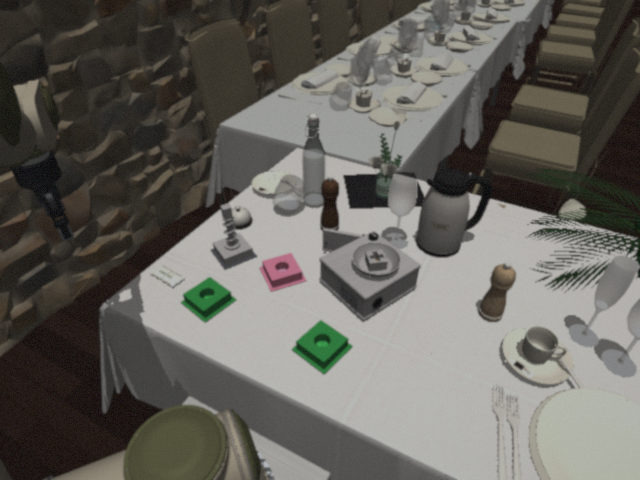

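Steel stand with auger at top (222,262); the look-alikes are the pink block (280,265) and green blocks (241,323), (352,320). By the description I choose the grey one. The door is at (316,211) and opens to the left. The fountain bowl is at (362,238) and the knob at (347,205).

```bash
python3 - <<'E'
from h import *
im=cv2.imread('pics/top1.png'); cv2.imwrite('pics/c1.png',cv2.resize(im[180:355,180:420],None,fx=3.3,fy=3.3,interpolation=cv2.INTER_CUBIC)[:600,:800])
C=cam('top')
print(onz(C,[[343,197],[397,212],[368,280],[314,262]],.085).round(3))
print('knob',onz(C,[347,205],.097).round(3),'bowl',onz(C,[362.5,238],.111).round(3))
print('door',onz(C,[[297,214],[335,207]],.077).round(3))
print('stand',onz(C,[[222,262]],.03).round(3),'mill etc',onz(C,[[284,170],[200,218],[190,317],[280,265],[241,323],[352,320]],.05).round(3))
E
```

```text
[[ 0.705  0.     0.085]
 [ 0.663 -0.147  0.085]
 [ 0.477 -0.065  0.085]
 [ 0.526  0.079  0.085]]
knob [[ 0.68  -0.01   0.097]] bowl [[ 0.586 -0.05   0.111]]
door [[0.66  0.126 0.077]
 [0.679 0.022 0.077]]
stand [[0.534 0.338 0.03 ]] mill etc [[ 0.794  0.165  0.05 ]
 [ 0.656  0.4    0.05 ]
 [ 0.379  0.419  0.05 ]
 [ 0.523  0.173  0.05 ]
 [ 0.364  0.278  0.05 ]
 [ 0.373 -0.022  0.05 ]]
```

View pics/c1.png

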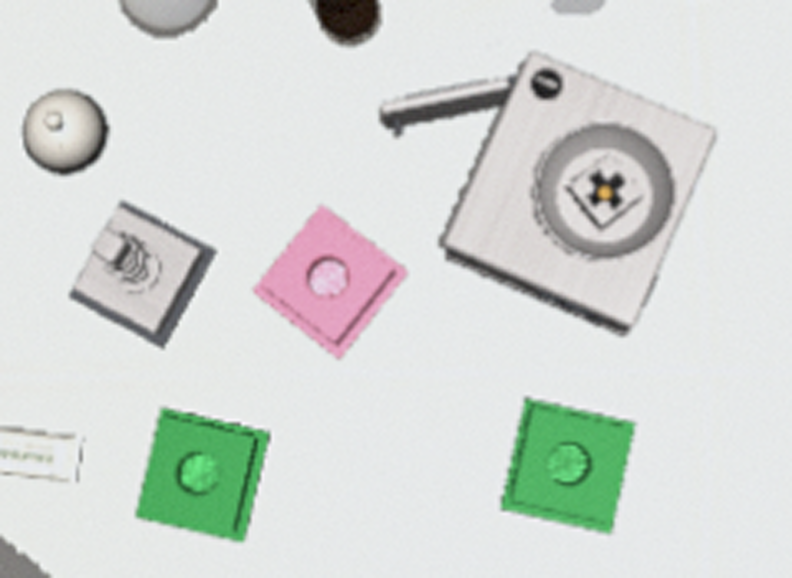

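{"method": "jog_arm", "body": {
  "hand": [0.0, 0.0, 0.0, 0.0, 0.0],
  "travel": [
    [0.04, -0.03, 0.01],
    [0.05, -0.03, 0.01],
    [0.05, -0.03, 0.01],
    [0.05, -0.03, 0.0],
    [0.04, -0.03, 0.0]
  ],
  "yaw": [0, 0, 0, 0, 0],
  "grip_force": 60
}}

```text
time_s: 0.72
position: [0.4583, 0.3497, 0.2779]
tool_rot: [[-0.911, 0.413, -0.001], [0.413, 0.911, -0.0], [0.0, -0.0, -1.0]]
ft_force: [-0.1, 0.7, -0.0]
grip_width: 0.0002
gripper_force: 0.0
```

```bash
python3 - <<'E'
from h import *
im,C=shot('wrist','w1.png'); print(env.observe()['position'],C[2])
print(proj(C,[[.534,.338,.03],[.534,.338,.158]]))
T=cam('top'); print(onz(T,[[287,184]],0),onz(T,[[283,170]],.17))
E
```

```text
[0.46226477 0.34645848 0.27733389] [0.39025596 0.38023115 0.40445993]
[[348.11749112 264.21505449]
 [357.28421061 333.00467331]]
[[0.76711646 0.15981385 0.        ]] [[0.75687478 0.15902445 0.17      ]]
```

View pics/w1.png

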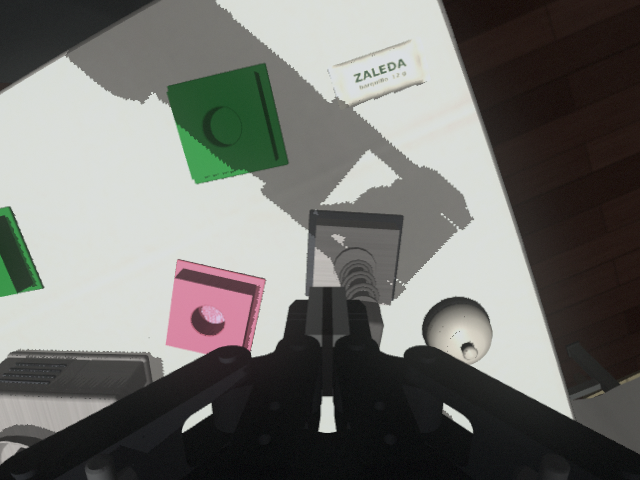

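The stand is confirmed as steel grey at (355,250), with the auger screw rising under the gripper. Next I move beyond the door with the camera facing back over the fountain.

{"method": "jog_arm", "body": {
  "hand": [0.0, 0.0, 0.0, 0.0, 0.0],
  "travel": [
    [0.03, -0.03, 0.01],
    [0.04, -0.04, 0.0],
    [0.04, -0.04, 0.0],
    [0.04, -0.04, 0.0],
    [0.03, -0.04, 0.0]
  ],
  "yaw": [0.16, 0.16, 0.16, 0.16, 0.16]
}}

```text
time_s: 1.4
position: [0.6378, 0.1597, 0.2875]
tool_rot: [[-0.929, -0.371, -0.001], [-0.371, 0.929, -0.0], [0.001, 0.0, -1.0]]
ft_force: [0.3, 0.8, -0.3]
grip_width: -0.0001
gripper_force: 0.0
```

{"method": "jog_arm", "body": {
  "hand": [0.0, 0.0, 0.0, 0.0, 0.0],
  "travel": [
    [0.02, -0.03, 0.0],
    [0.02, -0.02, 0.0],
    [0.01, 0.0, 0.0],
    [0.0, 0.0, 0.0],
    [0.0, 0.0, 0.0]
  ],
  "yaw": [0.16, 0.0, 0.0, 0.0, 0.0]
}}

```text
time_s: 2.02
position: [0.6862, 0.1116, 0.2882]
tool_rot: [[-0.86, -0.511, -0.001], [-0.511, 0.86, 0.0], [0.0, 0.0, -1.0]]
ft_force: [0.4, 0.0, -0.4]
grip_width: 0.0001
gripper_force: 0.0
```

```bash
python3 - <<'E'
from h import *
im,C=shot('wrist','w2.png'); print(env.observe()['position'],C[2])
print(proj(C,[[.66,.126,.077],[.679,.022,.077],[.586,-.052,.115]]))
E
```

```text
[0.68618883 0.11160249 0.28843527] [0.62198866 0.07307579 0.41474192]
[[358.25606589 181.34338783]
 [237.09933143 136.69735576]
 [191.67762982 -39.36445366]]
```

View pics/w2.png

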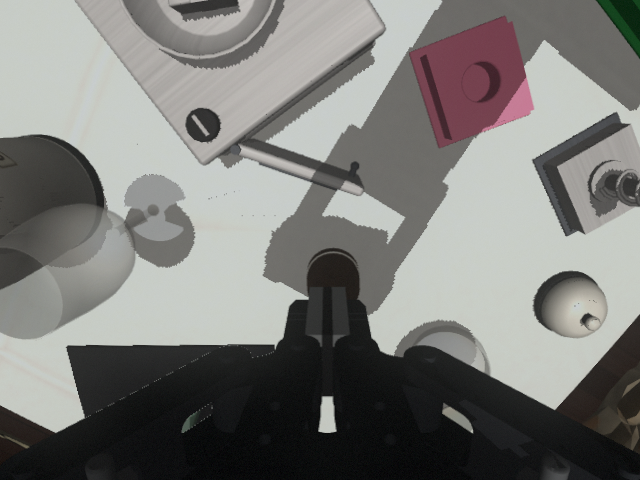

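Door top edge runs from (238,152) at the hinge to (358,194) at the free end. The pepper mill top is at (332,272). The knob is at (203,125). The housing corner is at (204,163).

```bash
python3 - <<'E'
from h import *
im=cv2.imread('pics/w2.png'); C=cam('wrist')
print(onz(C,[[238,153],[358,194],[364,189]],.077).round(4))
print(onz(C,[[204,163],[384,30],[76,0]],.085).round(4),onz(C,[[203,125]],.097).round(4),onz(C,[[332,272]],.17).round(4))
E
```

```text
[[0.6904 0.0287 0.077 ]
 [0.6693 0.1316 0.077 ]
 [0.6631 0.1336 0.077 ]]
[[ 0.7099  0.0095  0.085 ]
 [ 0.5522  0.081   0.085 ]
 [ 0.6488 -0.1305  0.085 ]] [[ 0.6811 -0.0016  0.097 ]] [[0.7084 0.1282 0.17  ]]
```

{"method": "jog_arm", "body": {
  "hand": [0.0, 0.0, 0.0, 0.0, 0.0],
  "travel": [
    [0.017, -0.015, -0.03],
    [0.0, 0.0, -0.05],
    [0.0, 0.0, -0.05],
    [0.0, 0.0, -0.05],
    [0.0, 0.0, -0.046]
  ],
  "yaw": [0.0, 0.0, 0.0, 0.0, 0.0]
}}

```text
time_s: 2.7
position: [0.703, 0.0966, 0.061]
tool_rot: [[-0.86, -0.51, -0.0], [-0.51, 0.86, 0.0], [0.0, 0.0, -1.0]]
ft_force: [0.4, 1.1, -0.4]
grip_width: -0.0001
gripper_force: 0.0
```

{"method": "jog_arm", "body": {
  "hand": [0.0, 0.0, 0.0, 0.0, 0.0],
  "travel": [
    [-0.018, 0.0, 0.0],
    [-0.018, 0.001, 0.0],
    [-0.018, 0.0, 0.0],
    [-0.017, -0.006, 0.0],
    [-0.013, -0.005, 0.0]
  ],
  "yaw": [0.0, 0.0, 0.0, 0.0, 0.0]
}}

```text
time_s: 3.32
position: [0.6189, 0.0865, 0.0629]
tool_rot: [[-0.86, -0.511, 0.001], [-0.511, 0.86, 0.0], [-0.001, -0.0, -1.0]]
ft_force: [2.0, 1.1, -1.0]
grip_width: -0.0002
gripper_force: 1.9
```

{"method": "jog_arm", "body": {
  "hand": [0.0, 0.0, 0.0, 0.0, 0.0],
  "travel": [
    [-0.005, -0.005, 0.0],
    [-0.003, -0.004, 0.0],
    [-0.001, -0.003, 0.0],
    [0.0, 0.0, 0.0],
    [0.0, 0.0, 0.0]
  ],
  "yaw": [0.0, 0.0, 0.0, 0.0, 0.0]
}}

```text
time_s: 3.95
position: [0.6133, 0.0793, 0.0632]
tool_rot: [[-0.859, -0.511, 0.008], [-0.511, 0.859, 0.008], [-0.011, 0.003, -1.0]]
ft_force: [13.2, 28.9, -2.4]
grip_width: -0.0001
gripper_force: 16.0
```

{"method": "jog_arm", "body": {
  "hand": [0.0, 0.0, 0.0, 0.0, 0.0],
  "travel": [
    [0.006, 0.015, 0.0],
    [0.006, 0.015, 0.03],
    [0.0, 0.0, 0.06],
    [0.0, 0.0, 0.06],
    [0.01, -0.02, 0.05]
  ],
  "yaw": [0.0, 0.0, 0.0, 0.0, 0.0]
}}

```text
time_s: 4.58
position: [0.6322, 0.0848, 0.2652]
tool_rot: [[-0.859, -0.511, 0.001], [-0.511, 0.859, -0.0], [-0.001, -0.001, -1.0]]
ft_force: [0.9, -0.3, -0.3]
grip_width: 0.0004
gripper_force: 0.0
```

{"method": "jog_arm", "body": {
  "hand": [0.0, 0.0, 0.0, 0.0, 0.0],
  "travel": [
    [0.01, -0.05, 0.03],
    [0.01, -0.05, 0.0],
    [0.0, -0.01, 0.0],
    [0.0, 0.0, 0.0],
    [0.0, 0.0, 0.0]
  ],
  "yaw": [0.0, 0.0, 0.0, 0.0, 0.0]
}}

```text
time_s: 5.2
position: [0.6525, -0.0246, 0.2923]
tool_rot: [[-0.859, -0.511, -0.0], [-0.511, 0.859, 0.0], [0.0, 0.0, -1.0]]
ft_force: [-0.0, -0.4, -0.2]
grip_width: 0.0
gripper_force: 0.0
```

```bash
python3 - <<'E'
from h import *
im,C=shot('wrist','w3.png'); print(env.observe()['position'],C[2])
E
```

```text
[ 0.65248779 -0.02448616  0.29237498] [ 0.58823969 -0.0631416   0.41881944]
```

View pics/w3.png

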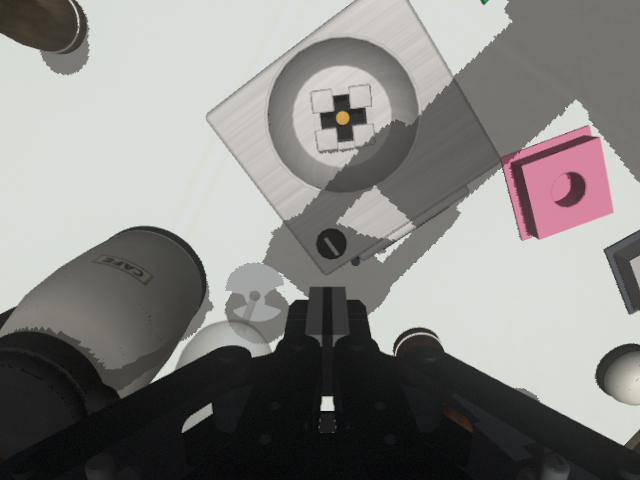

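Door lies flush along the side (370-465, 190-250). The coupling centre is at about (343,117). I zoom in for slot corners.

```bash
python3 - <<'E'
from h import *
im=cv2.imread('pics/w3.png'); c=cv2.resize(im[72:166,290:400],None,fx=6,fy=6,interpolation=cv2.INTER_CUBIC); cv2.imwrite('pics/c3.png',c)
E
```

```text
(no output)
```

View pics/c3.png

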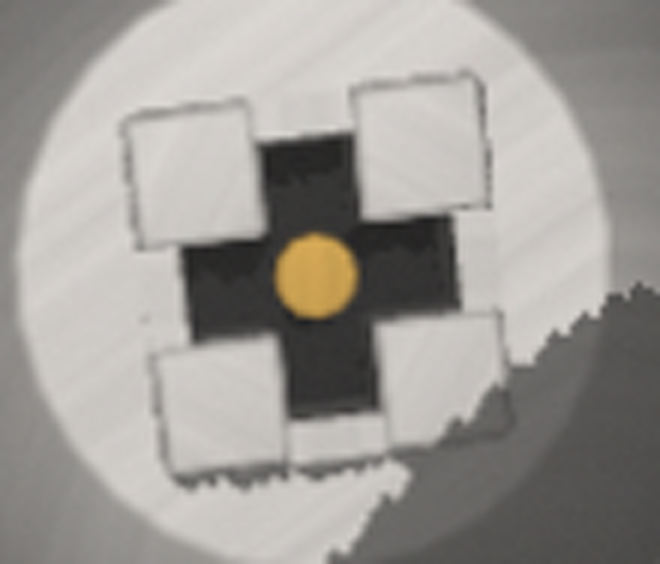

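```bash
python3 - <<'E'
from h import *
C=cam('wrist')
P=np.array([[123,118],[477,73],[512,437],[168,477],[267,240],[364,218],[374,320],[280,336]])/6+[289.6,71.6]
W=onz(C,P,.115)[:,:2]
for k in(W[:4],W[4:]):
    print('c',k.mean(0).round(4))
    for i in range(4):
        d=k[(i+1)%4]-k[i]; print(np.hypot(*d).round(4),np.degrees(np.arctan2(d[1],d[0])).round(1))
g=onz(C,np.array([[317,276]])/6+[289.6,71.6],.101); print(g)
E
```

```text
c [ 0.5891 -0.0492]
0.042 127.8
0.0427 38.0
0.0423 -52.6
0.0424 -142.4
c [ 0.5889 -0.0491]
0.0118 133.3
0.012 37.4
0.0115 -49.7
0.0114 -141.0
[[ 0.5889634  -0.04911616  0.101     ]]
```

{"method": "jog_arm", "body": {
  "hand": [0.06, 0.06, 0.06, 0.06, 0.06],
  "travel": [
    [-0.008, 0.045, 0.005],
    [-0.008, 0.05, 0.0],
    [-0.008, 0.05, 0.0],
    [-0.008, 0.05, 0.0],
    [-0.008, 0.05, 0.0]
  ],
  "yaw": [-0.1, -0.11, -0.11, -0.11, -0.1]
}}

```text
time_s: 5.88
position: [0.6116, 0.2219, 0.2975]
tool_rot: [[-1.0, -0.003, 0.0], [-0.003, 1.0, 0.0], [-0.0, 0.0, -1.0]]
ft_force: [0.6, 0.6, 0.4]
grip_width: 0.0599
gripper_force: 0.0
```

{"method": "jog_arm", "body": {
  "hand": [0.06, 0.06, 0.06, 0.06, 0.06],
  "travel": [
    [-0.008, 0.05, 0.0],
    [-0.008, 0.05, 0.0],
    [-0.006, 0.017, 0.0],
    [0.0, 0.0, 0.0],
    [0.0, 0.0, 0.0]
  ],
  "yaw": [0.0, 0.0, 0.0, 0.0, 0.0]
}}

```text
time_s: 6.5
position: [0.591, 0.335, 0.2975]
tool_rot: [[-1.0, -0.004, 0.0], [-0.004, 1.0, -0.0], [-0.0, -0.0, -1.0]]
ft_force: [0.8, -0.5, -0.3]
grip_width: 0.0603
gripper_force: 0.0
```

```bash
python3 - <<'E'
from h import *
im,C=shot('wrist','w4.png'); s=env.observe(); print(s['position'],C[2],np.round(s['q'],1))
print(proj(C,[[.534,.338,.158],[.534,.338,.03]]))
E
```

```text
[0.59111652 0.334758   0.29750322] [0.5161609  0.33438181 0.42397229] [ 19.6  34.6  44.4  -0.  101.  -70.6]
[[332.59601561 135.78779431]
 [330.81424414 126.47606   ]]
```

View pics/w4.png

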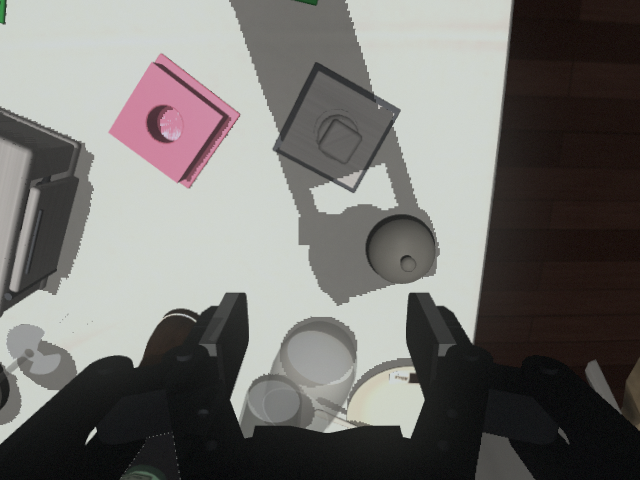

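```bash
python3 - <<'E'
from h import *
im=cv2.imread('pics/w4.png')[95:190,295:395]
g=cv2.createCLAHE(4,(2,2)).apply(cv2.cvtColor(im,cv2.COLOR_BGR2GRAY)); g=np.clip(im.astype(float)*2.2,0,255).astype(np.uint8)
cv2.imwrite('pics/c4.png',cv2.resize(g,None,fx=6,fy=6,interpolation=cv2.INTER_CUBIC))
E
```

```text
(no output)
```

View pics/c4.png

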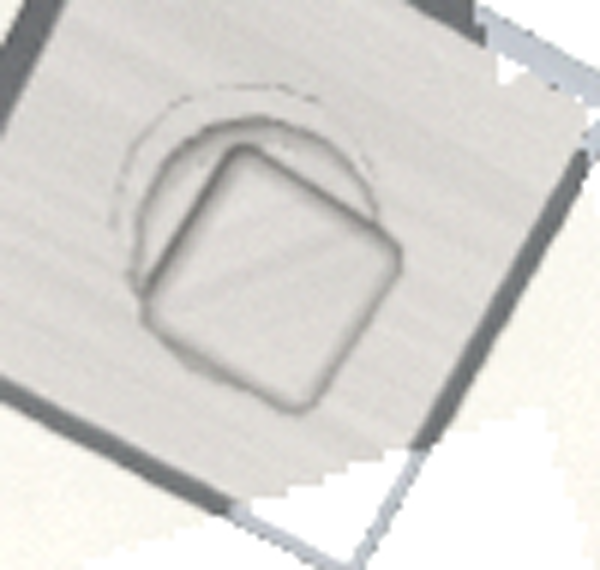

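Grey steel stand with the auger's square head, crop corners about (238,140), (407,245), (300,418) and (140,312). The choice is confirmed.

```bash
python3 - <<'E'
from h import *
C=cam('wrist')
P=np.array([[238,140],[407,245],[300,418],[140,312]])/6+[294.6,94.6]
W=onz(C,P,.158)[:,:2]; print(W.mean(0).round(4))
L=np.array([[250,148],[390,235],[400,265],[318,400],[285,410],[150,320],[150,295],[228,155]])/6+[294.6,94.6]
V=onz(C,L,.158)[:,:2]
for i in range(4):
    d=W[(i+1)%4]-W[i]; e=V[2*i+1]-V[2*i]; print(np.hypot(*d).round(4),np.degrees(np.arctan2(d[1],d[0])).round(1),np.degrees(np.arctan2(e[1],e[0])).round(1))
E
```

```text
[0.5376 0.3424]
0.021 59.2 59.2
0.0215 -31.0 -30.5
0.0206 -123.1 -123.3
0.0207 150.0 150.6
```

{"method": "jog_arm", "body": {
  "hand": [0.06, 0.06, 0.06, 0.06, 0.06],
  "travel": [
    [-0.012, 0.002, 0.0],
    [-0.012, 0.002, 0.0],
    [-0.012, 0.002, -0.01],
    [-0.0115, 0.001, -0.02],
    [-0.006, 0.0004, -0.02]
  ],
  "yaw": [-0.11, -0.11, -0.11, -0.11, -0.113]
}}

```text
time_s: 7.18
position: [0.5372, 0.3423, 0.2472]
tool_rot: [[-0.851, 0.525, 0.001], [0.525, 0.851, 0.0], [-0.0, 0.0, -1.0]]
ft_force: [-0.1, -0.4, 0.7]
grip_width: 0.0598
gripper_force: 0.0
```

{"method": "jog_arm", "body": {
  "hand": [0.06, 0.06, 0.06, 0.06, 0.06],
  "travel": [
    [0.0, 0.0, -0.03],
    [0.0, 0.0, -0.03],
    [0.0, 0.0, -0.025],
    [0.0, 0.0, -0.02],
    [0.0, 0.0, 0.0]
  ],
  "yaw": [0.0, 0.0, 0.0, 0.0, 0.0]
}}

```text
time_s: 7.8
position: [0.5371, 0.3422, 0.1412]
tool_rot: [[-0.853, 0.522, -0.003], [0.522, 0.853, -0.001], [0.002, -0.002, -1.0]]
ft_force: [-0.1, -0.8, -0.2]
grip_width: 0.0604
gripper_force: 0.0
```

{"method": "jog_arm", "body": {
  "hand": [0.0, 0.0, 0.0, 0.0, 0.0],
  "travel": [
    [0, 0, 0],
    [0, 0, 0],
    [0, 0, 0],
    [0, 0, 0],
    [0, 0, 0]
  ],
  "yaw": [0, 0, 0, 0, 0],
  "grip_force": 110
}}

```text
time_s: 8.43
position: [0.5377, 0.3435, 0.1437]
tool_rot: [[-0.854, 0.521, 0.002], [0.521, 0.854, 0.0], [-0.002, 0.002, -1.0]]
ft_force: [-0.2, -1.1, 5.8]
grip_width: 0.0205
gripper_force: 108.3
```

{"method": "jog_arm", "body": {
  "hand": [0.0, 0.0, 0.0, 0.0, 0.0],
  "travel": [
    [0.0, 0.0, 0.03],
    [0.0, 0.0, 0.05],
    [0.0, 0.0, 0.05],
    [0.005, -0.04, 0.0],
    [0.007, -0.05, 0.0]
  ],
  "yaw": [0.0, 0.0, 0.0, 0.0, 0.0]
}}

```text
time_s: 9.05
position: [0.5489, 0.2531, 0.2726]
tool_rot: [[-0.855, 0.519, 0.001], [0.519, 0.855, 0.0], [-0.0, 0.001, -1.0]]
ft_force: [0.2, 0.4, -1.4]
grip_width: 0.0205
gripper_force: 108.0
```

{"method": "jog_arm", "body": {
  "hand": [0.0, 0.0, 0.0, 0.0, 0.0],
  "travel": [
    [0.007, -0.05, 0.0],
    [0.007, -0.05, 0.0],
    [0.007, -0.05, 0.0],
    [0.007, -0.05, 0.0],
    [0.007, -0.05, 0.0]
  ],
  "yaw": [-0.073, -0.073, -0.073, -0.073, -0.073]
}}

```text
time_s: 9.68
position: [0.5841, 0.002, 0.2723]
tool_rot: [[-0.61, 0.793, -0.0], [0.793, 0.61, 0.0], [0.0, -0.0, -1.0]]
ft_force: [0.8, -0.1, -1.0]
grip_width: 0.0205
gripper_force: 107.9
```

{"method": "jog_arm", "body": {
  "hand": [0.0, 0.0, 0.0, 0.0, 0.0],
  "travel": [
    [0.0045, -0.035, 0.0],
    [0.0, -0.0165, 0.0],
    [0.0, 0.0, 0.0],
    [0.0, 0.0, 0.0],
    [0.0, 0.0, 0.0]
  ],
  "yaw": [0.0, 0.0, 0.0, 0.0, 0.0]
}}

```text
time_s: 10.3
position: [0.5886, -0.0467, 0.2725]
tool_rot: [[-0.613, 0.79, 0.0], [0.79, 0.613, 0.0], [0.0, 0.0, -1.0]]
ft_force: [-0.1, 0.2, -1.8]
grip_width: 0.0206
gripper_force: 107.9
```

```bash
python3 - <<'E'
from h import *
im,C=shot('wrist','w5.png'); s=env.observe(); p=s['position'];print(p,np.round(s['tool_rot'],4),s['grip_width'],s['ft_force'])
z=p[2]-.138
print(z,proj(C,[[p[0],p[1],z],[p[0],p[1],z+.024],[.589,-.049,.115]]))
c=im[60:300,200:440]; cv2.imwrite('pics/c5.png',cv2.resize(np.clip(c*1.5,0,255).astype(np.uint8),(600,600),interpolation=cv2.INTER_CUBIC))
E
```

```text
[ 0.58862455 -0.04692322  0.27245714] [[-6.127e-01  7.903e-01  1.000e-04]
 [ 7.903e-01  6.127e-01  1.000e-04]
 [-0.000e+00  2.000e-04 -1.000e+00]] 0.020463092293166382 [-0.1459348  -0.22284889 -1.81419657]
0.13445713881728716 [[326.81836012 222.34235964]
 [326.8478103  232.91293065]
 [325.44130424 217.50400717]]
```

View pics/c5.png

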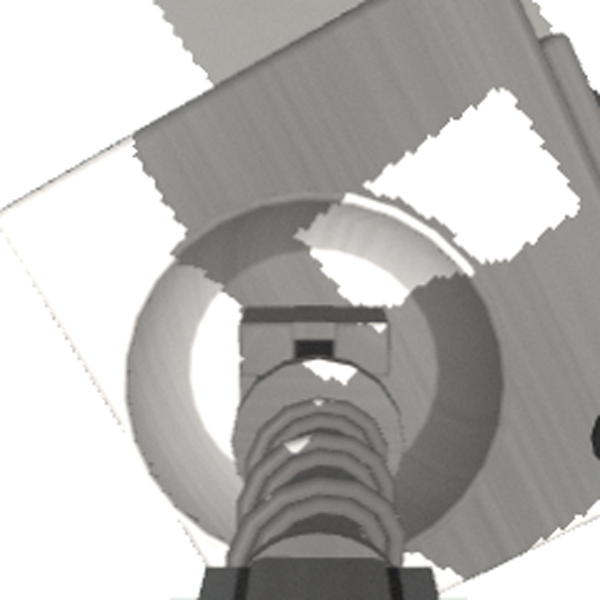

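```bash
python3 - <<'E'
from h import *
s=env.observe();C=cam('wrist',s);p=s['position'];tx=np.array(s['tool_rot'])[:,0];ty=np.array(s['tool_rot'])[:,1]
k=np.array([.589,-.049,.115]); f=lambda X:((proj(C,X)-[200,60])*2.5).round(1)
z=p[2]-.138
print('slot end',f(k+.0165*tx),'block edge',f(k+.0215*tx),f(k+.0215*tx+.0215*ty),f(k+.0215*tx-.0215*ty))
for zz in(.024,.028,.030): print('collar',zz,f(np.array([p[0],p[1],z+zz])+.021*tx),f(np.array([p[0],p[1],z+zz])+.021*ty),f(np.array([p[0],p[1],z+zz])-.021*ty))
print(s['position']); E=k[:2]-p[:2]; print(E)
E
```

```text
slot end [[313.9 336.9]] block edge [[313.9 319.5]] [[390.2 319.5]] [[237.6 319.6]]
collar 0.024 [[317.6 348.3]] [[402.7 431.7]] [[232.4 431.7]]
collar 0.028 [[317.6 352. ]] [[404.  436.5]] [[231.1 436.5]]
collar 0.03 [[317.6 353.8]] [[404.7 439. ]] [[230.4 439. ]]
[ 0.58862455 -0.04692322  0.27245714]
[ 0.00037545 -0.00207678]
```

```bash
python3 - <<'E'
from h import *
g=cv2.cvtColor(cv2.imread('pics/w5.png'),cv2.COLOR_BGR2GRAY)
for c in (316,322,327,332,338): print(c,(c-200)*2.5,g[178:212,c])
E
```

```text
316 290.0 [101 100  98  99  86  60  56  55  53  54  53  81  88  92  92  91  92  89
  91  91  93  92  92  91  91  78  56  60  90  96  95  94  95  96]
322 305.0 [ 99 101 100 100  65  52  52  53  54  53  61  89  95  95  95  95  94  80
  42  33  32  33  30  31  39  57 111 174 157 107  95  96  95  97]
327 317.5 [ 95  97  97  99  66  54  55  53  55  53  61  91  95  96  95  94  93  80
  43  31  31  31  31  37  55  93 176 183 182 184 183 184 116  98]
332 330.0 [101 100 101  99  64  54  54  55  52  53  53  92  98  98  97  98  98  83
  44  35  37  35  35  35  42  54  91 168 184 184 184 183 150 106]
338 345.0 [190 126  99 101  82  59  55  52  54  51  55  76  87  94  95  95  95  96
  95  95  94  96  96  96  94  84  61  68 165 183 184 183 183 186]
```

{"method": "jog_arm", "body": {
  "hand": [0.0, 0.0, 0.0, 0.0, 0.0],
  "travel": [
    [-0.0001, -0.0015, 0.0],
    [0.0, 0.0, -0.008],
    [0.0, 0.0, -0.007],
    [0.0, 0.0, -0.003],
    [0.0, 0.0, -0.003]
  ],
  "yaw": [0.0, 0.0, 0.0, 0.0, 0.0]
}}

```text
time_s: 10.98
position: [0.5886, -0.0495, 0.2511]
tool_rot: [[-0.612, 0.791, -0.0], [0.791, 0.612, 0.0], [0.0, -0.0, -1.0]]
ft_force: [0.5, -0.1, -0.6]
grip_width: 0.0201
gripper_force: 107.9
```

{"method": "jog_arm", "body": {
  "hand": [0.0, 0.0, 0.0, 0.0, 0.0],
  "travel": [
    [0.0, 0.0, -0.002],
    [0.0, 0.0, -0.002],
    [0.0, 0.0, 0.0],
    [0.0, 0.0, 0.0],
    [0.0, 0.0, 0.0]
  ],
  "yaw": [0.0, 0.0, 0.0, 0.0, 0.0]
}}

```text
time_s: 11.6
position: [0.5886, -0.0495, 0.2474]
tool_rot: [[-0.612, 0.791, 0.0], [0.791, 0.612, -0.0], [-0.0, 0.0, -1.0]]
ft_force: [0.1, 0.0, -1.7]
grip_width: 0.0207
gripper_force: 107.9
```

{"method": "jog_arm", "body": {
  "hand": [0.0, 0.0, 0.0, 0.0, 0.0],
  "travel": [
    [0.0, 0.0, -0.003],
    [0.0, 0.0, -0.003],
    [0.0, 0.0, -0.003],
    [0.0, 0.0, -0.003],
    [0.0, 0.0, 0.0]
  ],
  "yaw": [0.0, 0.0, 0.0, 0.0, 0.0]
}}

```text
time_s: 12.22
position: [0.5886, -0.0495, 0.2356]
tool_rot: [[-0.612, 0.791, 0.0], [0.791, 0.612, -0.0], [-0.0, 0.0, -1.0]]
ft_force: [-1.2, -0.1, 3.5]
grip_width: 0.0205
gripper_force: 108.6
```

{"method": "jog_arm", "body": {
  "hand": [0.0, 0.0, 0.0, 0.0, 0.0],
  "travel": [
    [0.0, 0.0, -0.003],
    [0.0, 0.0, -0.002],
    [0.0, 0.0, -0.002],
    [0.0, 0.0, -0.001],
    [0.0, 0.0, 0.0]
  ],
  "yaw": [0.0, 0.0, 0.0, 0.0, 0.0]
}}

```text
time_s: 12.85
position: [0.5887, -0.0496, 0.2287]
tool_rot: [[-0.612, 0.791, 0.002], [0.791, 0.612, -0.001], [-0.002, 0.001, -1.0]]
ft_force: [-3.3, 0.8, 12.2]
grip_width: 0.0206
gripper_force: 109.9
```

{"method": "jog_arm", "body": {
  "hand": [0.0, 0.0, 0.0, 0.0, 0.0],
  "travel": [
    [0.0, 0.0, -0.001],
    [0.0, 0.0, -0.001],
    [0.0, 0.0, 0.0],
    [0.0, 0.0, 0.0],
    [0.0, 0.0, 0.0]
  ],
  "yaw": [0.0, 0.0, 0.0, 0.0, 0.0]
}}

```text
time_s: 13.48
position: [0.5888, -0.0496, 0.2286]
tool_rot: [[-0.612, 0.791, 0.004], [0.791, 0.612, -0.002], [-0.004, 0.002, -1.0]]
ft_force: [-6.2, 0.3, 24.3]
grip_width: 0.0204
gripper_force: 111.5
```

```bash
python3 - <<'E'
from h import *
s=env.observe(); print(s['position'],s['ft_force'],s['wrist_torque'],np.round(s['tool_rot'],4)[:,2])
im,C=shot('top','t9.png'); cv2.imwrite('pics/c9.png',cv2.resize(im[170:300,250:430],None,fx=4,fy=4,interpolation=cv2.INTER_CUBIC))
E
```

```text
[ 0.58876835 -0.04962614  0.22861908] [-6.18956393  0.33028211 24.31775488] [ 0.21436773  1.59505488 -0.00912589] [ 0.0041 -0.0016 -1.    ]
```

```bash
python3 -c "
from rig import env; print(env.close_job())"
```

```text
the job is handed in; nothing more can be done
None
```

I shut the service door firmly, and the auger is meshed in the coupling, pressed down to the collar's stop at about 24 N and still gripped. The job is handed in at about 13.5 s; I have no verdict back. The door being on its catch is inferred from push force and wrist pictures, not a direct angle reading.

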